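# Vent and open the vacuum chamber

## Robot

A 7-joint arm with a two-finger parallel gripper is mounted at the origin on the work surface. World frame = base frame: x ahead of the robot, y to its left, z up, the work surface at z = 0. Lengths are in m, angles in rad, forces in N, time in s.
With the tool pointing down it reaches from about 0.4 to 0.85 m from the base axis. Payload 4.5 kg.
Tool frame: the origin (TCP) lies at the very end of the fingers, on their centre line; the grasp point (between the pads) lies 19 mm behind it (r.pinch_z is the distance from the TCP to the grasp point, in m); z points along the fingers, y is the line along which they close (so a half turn about z gives the same grasp; the last joint's range is limited). The gripper opens to 88 mm and grips with 3 to 60 N. Pads are 18 mm wide; open, the fingers measure 123 mm over their backs; the gripper's body (75 mm by 187 mm) begins 45 mm behind the grasp point.
Start: joints at [1.175, 0.689, -0.195, 1.565, 0.157, 0.902, -0.215], TCP at [0.26, -0.568, 0.239] pointing down, gripper open.
Joint ranges: [-3.01, 3.01], [-0.46, 2.08], [-1.47, 1.51], [0.13, 2.56], [-1, 4.14], [0.04, 2.09], [-2.66, 2.66]. Speed limits (rad/s): [2.57, 2.57, 3.14, 3.14, 3.14, 3.14, 3.14].

## Interface

Orientations are given as a unit quaternion [x, y, z, w].
In Python, from plant import r, cams gives the robot as it stands.
- The arm moves only by the shell command python3 -m pendant 'ROWS' [FORCE]. ROWS is JSON, a list of rows, each a list of 3 entries, a list of its own where there are three numbers: the closure, from -1 (fully open) to 1 (shut), then the shift along the tool's x, y, z in mm, then the turn, a rotation vector about the tool's x, y, z in degrees. A call has 1 to 8 rows; each row shifts and turns the commanded pose from where the row before left it, along the tool's axes as they then stand; what a row does not reach is not made up. A row lasts 1/8 s, in which the tool goes at most 62.5 mm and 10.7 degrees, less where a joint would pass 70% of its speed; a pose out of reach is approached as far as the arm can. A call with a gripper value outside its range is refused whole. The fingers move at their own pace and stop on an object; FORCE is the grip in N (left out, the last holds). Time passes only in rows, so rows that do not move let the fingers close. It gives the time, the measured TCP pose, the force, the opening and the grip force at its end, in the units of the state.
- r.get_state(): the state, without advancing time (a new reading comes with each control period).
- cams.snapshot(name): name is "scene" or "top" or "wrist"; returns a dict with "img" (480x640x3 uint8, red, green, blue), "camera_matrix" (3x3 intrinsics, pixels), "D" ([k1, k2, p1, p2, k3] as OpenCV has them; the pictures are not rectified), "camera_from_world" (4x4, takes a point from world to camera coordinates); the wrist camera has in their place "tool_from_camera" (4x4, takes a point from camera to tool coordinates, whose origin is the TCP and whose axes are the flange's). Camera axes: x right, y up, looking along -z (the intrinsics and any distortion apply to the point x, -y, -z); pixel columns grow to the right and rows downward; lengths in m; the calibration is good to about 2 mm. A picture is of the moment at which its call begins: read the wrist's pose just before it. There is no depth.
- r.finish_job(): hands the job in; it is judged then, once.
The state is a dict: "clock": time; "q": joint angles; "qd": joint speeds; "joint_torque": joint torques, N m; "tool_pos": TCP position; "eef_rot": TCP orientation; "contact_force": force on the tool from outside, world axes, zero at the start; "moment": the same for the moment, N m; "opening": opening from 0.0 (shut) to 1.0 (fully open); "finger_force": force on a finger pad.
Only numpy, scipy, OpenCV 4.12 (cv2) and the standard library are available. Lean on these libraries where they do the work, as an engineer would, in place of code of your own. Each camera call takes 0.05 s, during which the arm holds its last target. There are 200 camera calls.

## Task

The pump is off and these blanks have had their time: hold the yellow spring toggle on the vacuum pump unit over to the green dot, the side towards the chamber, for a good second to let air back in, then let it spring back to the middle; do not push it to the red dot. Then lift the clear lid off the chamber by its wooden knob and set it down gently, knob up, wholly on the teal mat. Leave everything else where it stands.

Things in the scene. Friction and masses are not known exactly. Their poses are not given: they have to be found in the camera images.
- station: vacuum station, fixed to the bench: plywood board 220 (x) x 340 (y) x 18 mm carrying a round stainless chamber (centred at y = -70 mm) and a dark green pump unit, 150 (x) x 110 (y) mm, centred at y = +105 mm, its top 113 mm above the bench. Origin: centre of the board's underside; z up, x to the rear (the round gauge faces -x, a battery sticks out at +x), y from the chamber to the pump unit.
- toggle (a joint): angle of the spring toggle on the pump unit: 0 upright; + leans to the green dot (lets air in; station -y, towards the chamber), - to the red dot (pump; station +y). Stops at +-0.38. The spring (0.6 N m/rad, some 4.5 N at the tip at full lean) brings it back when let go. Over to a dot is 0.2 or more; middle is within 0.08 of 0.
- toggle_tip (a point): top end of the toggle's lever (moves with it); the pivot is 52 mm below it. The yellow end is 13 mm in diameter over the last 8 mm and tapers to a 7 mm steel shank below. Upright, the tip is 173 mm above the bench and 175 mm from the chamber's axis.
- chamber_mouth (a point): centre of the chamber's mouth, level with its gasket top, 150 mm above the bench; the seated lid's origin lies here, within a few mm. The chamber is 169 mm in outside diameter; the blanks in it end more than 15 mm below the gasket.
- lid: loose clear acrylic lid, 190 mm diameter, 15 mm thick, 0.4 to 0.7 kg. Origin: centre of its sealing face (underside of the disc), z up through the knob. Below that face a locating step, 140 mm in diameter and 5 mm deep, sits in the chamber's mouth with some 10 mm play all round; on a flat surface the lid stands on this step, its origin 5 mm above the surface.
- lid_knob (a point): middle of the head of the lid's dark wooden knob, 47.5 mm above the lid's origin. The head is a 37 mm diameter cylinder from 10.5 mm below this point to 10.5 mm above it, with a low dome 6 mm higher; under it a neck of 21 to 24 mm diameter goes down to the lid's upper face, 32.5 mm below this point.
- mat: teal square bench mat, 280 x 280 x 4 mm, fixed. Origin: centre of its underside, on the bench; x and y along its edges. The mat's top is 4 mm above the bench.
- glue: white glue bottle with a red cap, 38 mm across, 100 mm tall, standing in front of the vacuum station; a bystander. Origin: centre of its underside
- brush: wooden bench brush, 200 mm long, lying at the back of the bench; a bystander. Origin: centre of its underside
- calipers: digital calipers lying flat in front of the mat, 150 mm long; a bystander. Origin: centre of its underside
- drill: cordless drill standing on its battery, about 205 mm tall; a bystander. Origin: centre of its underside
- bowl: turned wooden bowl, 130 mm across, 50 mm tall; a bystander. Origin: centre of its underside
- wax: flat red tin of wax, 84 mm across, 32 mm tall; a bystander. Origin: centre of its underside
- blank: square turning blank, 160 x 50 x 50 mm, lying on the bench; a bystander. Origin: centre of its underside
Mind the look-alikes: they are no part of the job. What is shaped like the lid but purple is not meant.

How it is judged:
On the way, in this order (a step that is already met when the one before it is completed fails the run):
1. the toggle is held over to the green dot (0.2 rad or more) for 0.7 s, the lid still seated (value of joint toggle above 0.2 rad and distance between lid and chamber_mouth below 0.012 m), for 0.7 s.
2. the toggle has sprung back to the middle (within 0.08 rad), the lid still seated (value of joint toggle between -0.08 and 0.08 rad and distance between lid and chamber_mouth below 0.012 m), for 0.1 s.
3. the lid is lifted clear of the chamber by its knob: 25 mm above its seat, the knob between the fingers (height (world z) of lid above 0.175 m and distance between the grasp point and lid_knob below 0.04 m and contact force between the fingers and lid above 0.5 N), for 0.1 s.
At the end, for the whole second after the job is handed in: The lid lies flat and still on the mat, knob up (tilt under 0.06 rad), its centre within 45 mm of the mat's centre along both mat edges, so that all of it is on the mat; the toggle is in the middle (within 0.08 rad) (x of lid in the frame of mat between -0.045 and 0.045 m and y of lid in the frame of mat between -0.045 and 0.045 m and height (world z) of lid between 0.005 and 0.014 m and angle between lid's own z axis and vertical below 0.06 rad and linear speed of lid below 0.02 m/s and value of joint toggle between -0.08 and 0.08 rad); the robot touches nothing.
It fails at once if the toggle is pushed to the red dot (beyond -0.15 rad) (value of joint toggle below -0.15 rad).
It fails at once if the lid is dropped or slammed down: faster than 0.45 m/s within 25 mm of the mat's height (height (world z) of lid below 0.034 m and linear speed of lid above 0.45 m/s).
It fails at once if a bystander is moved by more than 30 mm (distance of any of glue, brush, calipers, drill, bowl, wax, blank from where it was at the start of the episode above 0.03 m).
It also fails if it takes over 64 s, if anything falls off the work surface, if the arm or the gripper's body presses on something with over 40 N, if the wrist force passes 120 N, or if a joint passes its speed limit or range.

## Working session

There is one attempt and no reset: what is moved stays moved. The work goes in short steps, Python scripts to look and compute and a shell command to move; the robot and the scene stay as the last step left them, time stands still between calls to the robot, and variables do not carry over. Pictures are saved under pics/ and viewed, at most 10 in all, crops included, and the job is handed in when it is done.

```bash
ls; mkdir -p pics
python3 - <<'E'
from plant import r,cams
import cv2
print(r.get_state())
for n in("scene","top"):
    s=cams.snapshot(n); cv2.imwrite(f"pics/{n}0.png",s["img"][:,:,::-1]); print(n,s["camera_matrix"],s["D"],s["camera_from_world"])
E
```

```text
pics
{'clock': 0.0, 'q': array([ 1.17479185,  0.68998749, -0.19448478,  1.56636801,  0.15728466,
        0.90247962, -0.21509099]), 'qd': array([-0.00041432, -0.00093426,  0.00312106,  0.00071418,  0.00038143,
        0.00013267, -0.00150645]), 'joint_torque': array([ 2.70157607e-04, -5.27549815e+01, -1.26691595e+00, -1.53426558e+01,
       -5.27223281e-02,  6.48398098e-03,  1.66529562e-04]), 'tool_pos': array([ 0.26010944, -0.56759625,  0.23790071]), 'eef_rot': array([ 9.76989970e-01,  2.13283238e-01, -2.65227487e-04, -8.88439099e-04]), 'contact_force': array([0.05742377, 0.17244723, 0.36483912]), 'moment': array([-0.00065792,  0.00012979,  0.03723935]), 'finger_force': 0.0, 'opening': 1.0000376239740316}
scene [[498.53045012   0.         329.3586307 ]
 [  0.         498.53045012 238.55909056]
 [  0.           0.           1.        ]] [-0.0472318  0.         0.         0.         0.       ] [[ 0.56515047  0.82490477  0.01170743 -0.33387178]
 [-0.46915697  0.30968645  0.82703448  0.08759311]
 [ 0.67859906 -0.47289155  0.56202927 -2.03452986]
 [ 0.          0.          0.          1.        ]]
top [[536.90390225   0.         314.82640205]
 [  0.         536.90390225 230.23253428]
 [  0.           0.           1.        ]] [-0.00371676  0.          0.          0.          0.        ] [[ 0.00922648 -0.99995199 -0.00329942  0.0391427 ]
 [ 0.98811907  0.00861098  0.15344886 -0.52440124]
 [-0.15341309 -0.00467602  0.98815108 -1.48633245]
 [ 0.          0.          0.          1.        ]]
```

View pics/scene0.png

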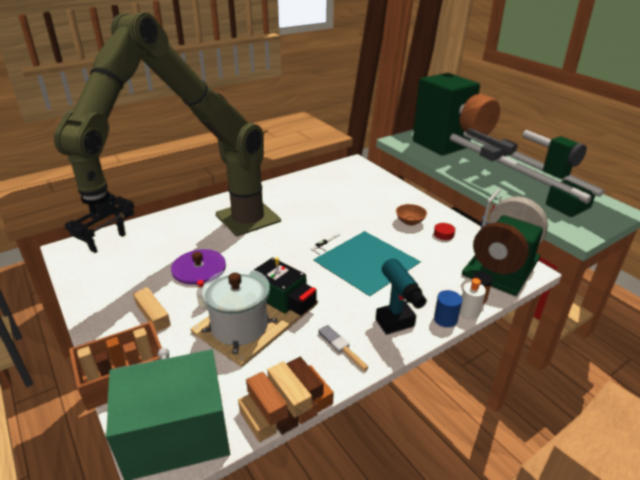

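View pics/top0.png

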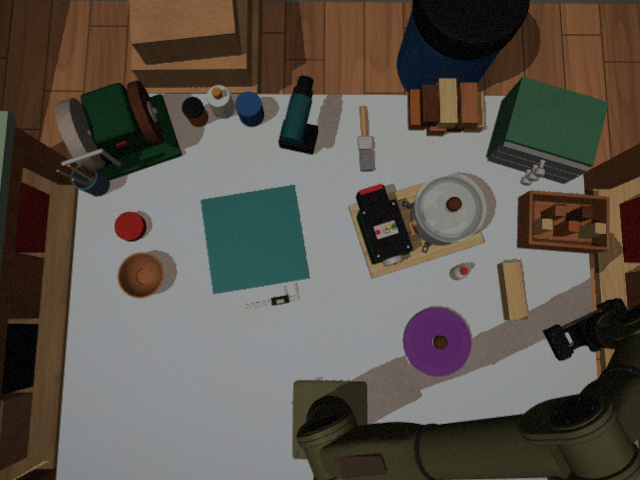

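Scene: the clear lid is on the pot at (236,290), the purple look-alike is at (198,266), and the pump unit is at (280,282). Top: clear lid knob (454,204), purple decoy's knob (441,342), pump unit (384,226), mat (255,239), glue (461,271). The candidates are the clear lid on the chamber (chosen) and the purple one on the bench (not). I'll check this in a close crop, which also shows the toggle.

Run:
```python
import cv2
a=cv2.imread("pics/top0.png")[165:285,340:500]; b=cv2.imread("pics/scene0.png")[240:360,190:330]
cv2.imwrite("pics/c0.png",cv2.vconcat([cv2.resize(a,(400,300),interpolation=2),cv2.resize(b,(400,300),interpolation=2)]))
```

```text
(no output)
```

View pics/c0.png

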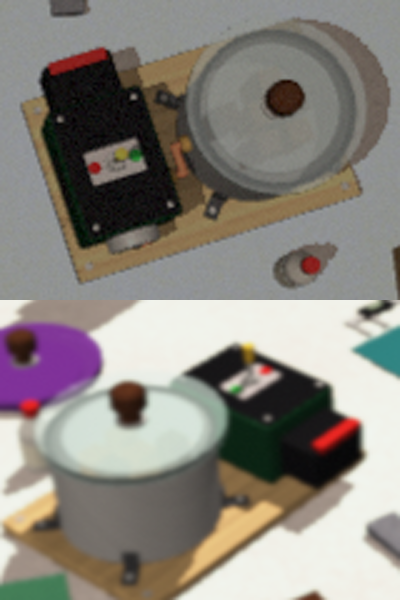

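The crop confirms the choice: clear lid with knob at top px (454,204). The yellow toggle tip is at top (388,227), the green dot at (394,227) on the chamber side, and the red dot at (378,232).

```bash
cat > h.py <<'E'
import numpy as np,cv2
from scipy.spatial.transform import Rotation as R
from plant import r,cams
def cam(s,st=None):
    if "camera_from_world" in s: return np.linalg.inv(np.array(s["camera_from_world"]))
    T=np.eye(4);T[:3,:3]=R.from_quat(st["eef_rot"]).as_matrix();T[:3,3]=st["tool_pos"]
    return T@np.array(s["tool_from_camera"])
def ray(s,px,st=None):
    u=cv2.undistortPoints(np.array([[px]],float),np.array(s["camera_matrix"]),np.array(s["D"]))[0,0]
    W=cam(s,st);d=W[:3,:3]@[u[0],-u[1],-1];return W[:3,3],d/np.linalg.norm(d)
def onz(s,px,z,st=None):
    o,d=ray(s,px,st);return o+d*(z-o[2])/d[2]
def cross(rays):
    A=sum(np.eye(3)-np.outer(d,d) for o,d in rays);b=sum((np.eye(3)-np.outer(d,d))@o for o,d in rays)
    return np.linalg.solve(A,b)
def hsv(s): return cv2.cvtColor(s["img"],cv2.COLOR_RGB2HSV)
def blob(s,lo,hi,box,):
    m=cv2.inRange(hsv(s),lo,hi);k=np.zeros_like(m);x0,y0,x1,y1=box;k[y0:y1,x0:x1]=m[y0:y1,x0:x1]
    n,l,st,c=cv2.connectedComponentsWithStats(k);i=1+np.argmax(st[1:,4]);return c[i],st[i],(l==i)
E
python3 - <<'E'
from h import *
t=cams.snapshot("top");s=cams.snapshot("scene")
Y=((20,110,80),(34,255,255))
ct,a,_=blob(t,*Y,(380,218,400,236));cs,b,_=blob(s,*Y,(265,252,290,275));print("toggle px",ct,a,cs,b)
print("tip mid",cross([ray(t,ct),ray(s,cs)]),onz(t,ct,.169),onz(s,cs,.169))
print("dots g,r z.113+",onz(t,(394.4,226.6),.115),onz(t,(378,232.2),.115))
print("knob",onz(t,(454,204),.205),onz(s,(235.5,280),.2))
c,a,m=blob(t,(80,80,40),(95,255,255),(190,175,320,300));
q=cv2.boxPoints(cv2.minAreaRect(np.argwhere(m)[:,::-1].astype(np.float32)))
w=np.array([onz(t,p,.004) for p in q]);print("mat",w.mean(0),w)
b=[onz(t,p,.018) for p in((340+22/2.5,165+103/2.5),(340+82/2.5,165+282/2.5),(340+362/2.5,165+192/2.5))];print("board",b)
E
```

```text
toggle px [388.19047619 226.23809524] [386 224   6   5  21] [276.44444444 261.        ] [274 258   5   8  27]
tip mid [ 0.51777731 -0.14860409  0.16052206] [ 0.51627423 -0.14767776  0.169     ] [ 0.52803043 -0.15364682  0.169     ]
dots g,r z.113+ [ 0.52428873 -0.17167183  0.115     ] [ 0.50857798 -0.12718471  0.115     ]
knob [ 0.56932678 -0.31142093  0.205     ] [ 0.57930643 -0.31102358  0.2       ]
mat [0.50471848 0.22177236 0.004     ] [[0.61667337 0.38696152 0.004     ]
 [0.66520702 0.10732145 0.004     ]
 [0.39162458 0.06020688 0.004     ]
 [0.34536896 0.33259959 0.004     ]]
board [array([ 0.5990606 , -0.05411861,  0.018     ]), array([ 0.39195565, -0.12231926,  0.018     ]), array([ 0.49813558, -0.44497333,  0.018     ])]
```

```bash
python3 -m pendant '[[1,[0,0,-45],[0,0,6.4]],[1,[30,-28,0],[0,0,0]],[1,[30,-28,0],[0,0,0]],[1,[30,-28,0],[0,0,0]],[1,[30,-28,0],[0,0,0]],[1,[30,-28,0],[0,0,0]],[1,[30,-28,0],[0,0,0]],[1,[30,-28,0],[0,0,0]]]' 20
python3 -m pendant '[[1,[30,-28,0],[0,0,0]],[1,[30,-28,0],[0,0,0]],[1,[30,-28,0],[0,0,0]],[1,[30,-28,0],[0,0,0]],[1,[30,-28,0],[0,0,0]],[1,[15,-17,0],[0,0,0]],[1,[0,0,0],[0,0,0]],[1,[0,0,0],[0,0,0]]]'
python3 - <<'E'
from h import *
st=r.get_state();print(st["tool_pos"],st["eef_rot"])
s=cams.snapshot("wrist");cv2.imwrite("pics/w1.png",s["img"][:,:,::-1]);print(s["tool_from_camera"])
E
```

```text
clock: 1.2
tool_pos: [0.3991, -0.3151, 0.2837]
eef_rot: [0.987, 0.158, 0.0, -0.0]
contact_force: [0.9, 0.1, 1.1]
opening: 0.113
finger_force: 0.0
clock: 2.2
tool_pos: [0.5055, -0.117, 0.2836]
eef_rot: [0.988, 0.158, -0.0, 0.0]
contact_force: [-0.6, -1.2, -0.2]
opening: 0.003
finger_force: 0.0
[ 0.50552778 -0.11699781  0.28359976] [ 9.87501053e-01  1.57610960e-01 -4.93471173e-04  4.59683177e-04]
[[ 1.13866022e-03  9.60278323e-01  2.79041656e-01  7.15900424e-02]
 [ 9.99999255e-01 -1.21634430e-03  1.05252007e-04 -8.40716209e-04]
 [ 4.40481948e-04  2.79041328e-01 -9.60278992e-01 -1.45932057e-01]
 [ 0.00000000e+00  0.00000000e+00  0.00000000e+00  1.00000000e+00]]
```

View pics/w1.png

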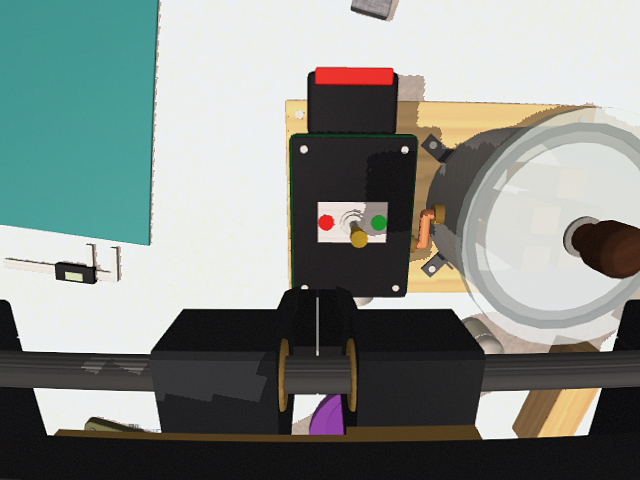

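The wrist picture shows the yellow end at (359,239), green dot (379,223), red dot (326,223) and the knob's head at about (615,248). The closed fingertips are at (318,292). I'll refine the tip and knob positions from this view.

Run:
```python
from h import *
st=r.get_state();s=cams.snapshot("wrist")
c,a,_=blob(s,(15,80,60),(32,255,255),(340,225,375,252));print(c,a)
p=onz(s,c,.169,st)
k=onz(s,(605,249),.2,st)
M=R.from_quat(st["eef_rot"]).as_matrix()
print("tip",p,"in tool",M.T@(p-st["tool_pos"])*1e3);print("knob",k,"in tool",M.T@(k-st["tool_pos"])*1e3)
```

```text
[357.7442623  237.07213115] [350 226  18  22 305]
tip [ 0.51517645 -0.14469358  0.169     ] in tool [  0.85678355  28.95791781 114.64874649]
knob [ 0.56684872 -0.30154297  0.2       ] in tool [  1.24779399 194.12227565  83.77258133]
```

```bash
python3 -m pendant '[[1,[1,-10,0],[0,0,0]],[1,[0,0,35],[0,0,0]],[1,[0,0,35],[0,0,0]],[1,[0,0,35],[0,0,0]],[1,[0,0,22],[0,0,0]],[1,[0,0,0],[0,0,0]],[1,[0,0,0],[0,0,0]]]'
python3 -m pendant '[[1,[0,6,0],[0,0,0]],[1,[0,5,0],[0,0,0]],[1,[0,4,0],[0,0,0]],[1,[0,0,0],[0,0,0]],[1,[0,0,0],[0,0,0]]]'
python3 -m pendant '[[1,[0,4,0],[0,0,0]],[1,[0,4,0],[0,0,0]],[1,[0,0,0],[0,0,0]],[1,[0,0,0],[0,0,0]]]'
python3 - <<'E'
from h import *
print(r.get_state()["contact_force"])
s=cams.snapshot("wrist");cv2.imwrite("pics/w2.png",s["img"][100:400,200:520,::-1])
E
```

```text
clock: 3.18
tool_pos: [0.5046, -0.1057, 0.1575]
eef_rot: [0.987, 0.158, 0.001, 0.0]
contact_force: [0.2, -0.1, -0.1]
opening: 0.005
finger_force: 0.0
clock: 3.8
tool_pos: [0.5087, -0.1199, 0.1567]
eef_rot: [0.987, 0.158, -0.0, -0.0]
contact_force: [-0.5, -0.2, 0.1]
opening: 0.003
finger_force: 0.0
clock: 4.3
tool_pos: [0.5113, -0.1275, 0.1567]
eef_rot: [0.987, 0.158, 0.0, -0.0]
contact_force: [-0.7, 1.3, 0.1]
opening: 0.007
finger_force: 0.3
[-0.73887902  1.26558793  0.10358627]
```

View pics/w2.png

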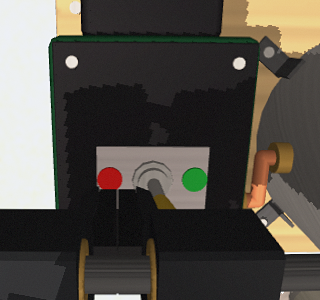

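The crop shows the fingers touching the yellow end at about (160,195), and it is starting to lean towards green at (194,180). Pushing on.

```bash
python3 -m pendant '[[1,[0,4,0],[0,0,0]],[1,[0,4,0],[0,0,0]],[1,[0,0,0],[0,0,0]],[1,[0,0,0],[0,0,0]]]'; python3 -m pendant '[[1,[0,3,0],[0,0,0]],[1,[0,0,0],[0,0,0]],[1,[0,0,0],[0,0,0]]]'
```

```text
clock: 4.85
tool_pos: [0.5137, -0.1349, 0.1567]
eef_rot: [0.987, 0.158, -0.0, -0.0]
contact_force: [-1.1, 3.2, 2.5]
opening: 0.006
finger_force: 1.4
clock: 5.22
tool_pos: [0.5145, -0.1377, 0.1565]
eef_rot: [0.987, 0.159, -0.0, -0.0]
contact_force: [-1.3, 3.3, -0.7]
opening: 0.001
finger_force: 1.9
```

```bash
python3 -m pendant '[[1,[0,2,0],[0,0,0]],[1,[0,0,0],[0,0,0]],[1,[0,0,0],[0,0,0]],[1,[0,0,0],[0,0,0]]]'
python3 - <<'E'
from h import *
for i in range(4): print(r.get_state()["contact_force"]); t=cams.snapshot("top")
s=cams.snapshot("scene")
a=cv2.resize(t["img"][195:255,355:435],(640,480),interpolation=2)[:,:400];b=cv2.resize(s["img"][240:300,245:315],(400,480),interpolation=2)
cv2.imwrite("pics/c2.png",cv2.hconcat([a,b])[:,:,::-1])
E
```

```text
clock: 5.72
tool_pos: [0.5151, -0.1396, 0.1565]
eef_rot: [0.987, 0.158, -0.0, -0.0]
contact_force: [0.1, 4.2, -3.2]
opening: 0.003
finger_force: 2.2
[ 0.08037073  4.24608663 -3.16420952]
[-0.69581581  4.76929629 -3.16638182]
[-1.08237668  5.18695714 -2.71239203]
[-0.56165721  3.84815377 -2.21383737]
```

View pics/c2.png

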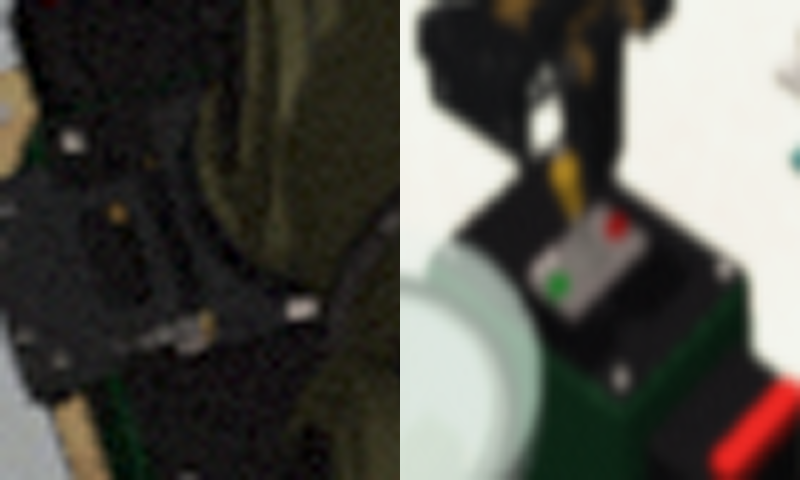

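In the scene view on the right, the yellow lever at (565,185) leans clearly to the chamber side. At about 4.4 N it is well past 0.2 rad. Next: hold, then back off smoothly.

```bash
python3 -m pendant '[[1,[0,0,0],[0,0,0]],[1,[0,0,0],[0,0,0]],[1,[0,0,0],[0,0,0]],[1,[0,0,0],[0,0,0]],[1,[0,0,0],[0,0,0]],[1,[0,0,0],[0,0,0]],[1,[0,0,0],[0,0,0]],[1,[0,0,0],[0,0,0]]]'
python3 -m pendant '[[1,[0,-6,0],[0,0,0]],[1,[0,-6,0],[0,0,0]],[1,[0,-6,0],[0,0,0]],[1,[0,-6,0],[0,0,0]],[1,[0,-8,0],[0,0,0]],[1,[0,-8,0],[0,0,0]],[1,[0,0,0],[0,0,0]],[1,[0,0,0],[0,0,0]]]'
python3 -m pendant '[[1,[0,0,-30],[0,0,0]],[1,[0,0,-40],[0,0,0]],[1,[0,0,-40],[0,0,0]],[-1,[0,20,-20],[0,0,0]],[-1,[0,40,0],[0,0,0]],[-1,[0,40,0],[0,0,0]],[-1,[0,20,0],[0,0,0]],[-1,[0,0,0],[0,0,0]]]'
python3 -m pendant '[[-1,[0,0,0],[0,0,0]],[-1,[0,0,0],[0,0,0]],[-1,[0,0,0],[0,0,0]]]'
python3 - <<'E'
from h import *
st=r.get_state();s=cams.snapshot("wrist");cv2.imwrite("pics/w3.png",s["img"][:,:,::-1]);print(st["tool_pos"],st["eef_rot"])
E
```

```text
clock: 6.98
tool_pos: [0.5151, -0.1396, 0.1565]
eef_rot: [0.987, 0.159, -0.0, -0.0]
contact_force: [-0.8, 4.9, -2.8]
opening: 0.008
finger_force: 2.2
clock: 7.98
tool_pos: [0.5029, -0.1022, 0.1567]
eef_rot: [0.987, 0.158, 0.0, 0.0]
contact_force: [-0.0, -0.0, 0.0]
opening: 0.01
finger_force: 0.0
clock: 8.98
tool_pos: [0.54, -0.2181, 0.2863]
eef_rot: [0.988, 0.157, -0.0, 0.0]
contact_force: [-0.9, 0.0, 0.3]
opening: 0.551
finger_force: 0.0
clock: 9.35
tool_pos: [0.5403, -0.215, 0.2869]
eef_rot: [0.987, 0.159, 0.0, -0.0]
contact_force: [0.3, -0.2, -0.8]
opening: 0.888
finger_force: 0.0
[ 0.5403155  -0.21502766  0.28686809] [ 9.87270024e-01  1.59053094e-01  3.71159436e-05 -1.08205765e-04]
```

View pics/w3.png

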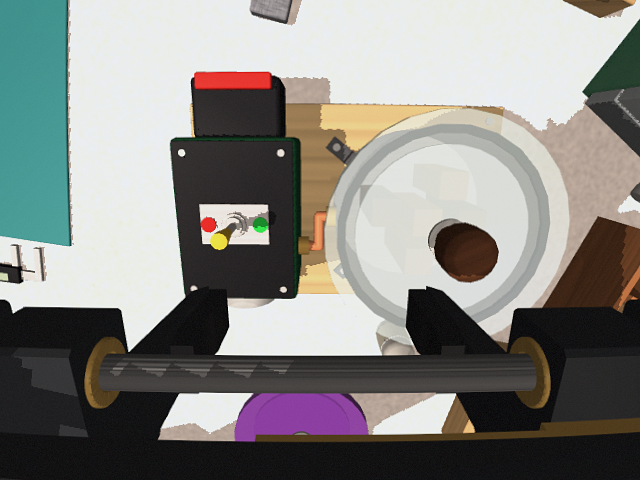

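The toggle is back upright at (220,241), foreshortened. The lid's knob head is at about (467,252), and the fingers are open at (210,295) and (425,295).

Run:
```python
from h import *
st=r.get_state();s=cams.snapshot("wrist")
g=hsv(s);m=cv2.inRange(g,(0,90,20),(15,255,140));k=np.zeros_like(m);k[215:290,425:505]=m[215:290,425:505]
k=cv2.morphologyEx(k,cv2.MORPH_OPEN,np.ones((5,5)));n,l,q,c=cv2.connectedComponentsWithStats(k);i=1+np.argmax(q[1:,4]);print(c[i],q[i])
M=R.from_quat(st["eef_rot"]).as_matrix()
for z in(.2,.208): p=onz(s,c[i],z,st);print(p,M.T@(p-st["tool_pos"])*1e3)
```

```text
[465.57307002 251.84057451] [ 435  224   63   58 2785]
[ 0.56962436 -0.30920148  0.2       ] [-1.69042167 98.41742936 86.84215377]
[ 0.57094474 -0.30517307  0.208     ] [ 0.8280281  95.00628545 78.84259383]
```

```bash
python3 -m pendant '[[-1,[0,40,0],[0,0,0]],[-1,[0,40,0],[0,0,0]],[-1,[0,17,0],[0,0,0]],[-1,[0,0,35],[0,0,0]],[-1,[0,0,35],[0,0,0]],[-1,[0,0,25],[0,0,0]],[-1,[0,0,12],[0,0,0]],[-1,[0,0,0],[0,0,0]]]'
python3 -m pendant '[[1,[0,0,0],[0,0,0]],[1,[0,0,0],[0,0,0]],[1,[0,0,0],[0,0,0]],[1,[0,0,0],[0,0,0]],[1,[0,0,0],[0,0,0]],[1,[0,0,0],[0,0,0]],[1,[0,0,0],[0,0,0]]]' 30
```

```text
clock: 10.45
tool_pos: [0.5705, -0.3079, 0.1794]
eef_rot: [0.987, 0.159, -0.0, -0.0]
contact_force: [-0.5, 0.7, -0.1]
opening: 0.998
finger_force: 0.0
clock: 11.32
tool_pos: [0.5709, -0.3088, 0.1799]
eef_rot: [0.987, 0.158, 0.0, 0.001]
contact_force: [0.4, -2.6, 0.4]
opening: 0.4
finger_force: 30.0
```

```bash
python3 -m pendant '[[1,[0,0,-8],[0,0,0]],[1,[0,0,-15],[0,0,0]],[1,[0,0,-20],[0,0,0]],[1,[0,0,-20],[0,0,0]],[1,[0,0,-20],[0,0,0]],[1,[0,0,-17],[0,0,0]],[1,[0,0,-10],[0,0,0]],[1,[0,0,0],[0,0,0]]]'
python3 - <<'E'
from h import *
s=cams.snapshot("wrist");cv2.imwrite("pics/w4.png",s["img"][:,:,::-1])
E
```

```text
clock: 12.32
tool_pos: [0.5709, -0.308, 0.2905]
eef_rot: [0.987, 0.158, 0.001, 0.0]
contact_force: [0.6, 0.5, -6.3]
opening: 0.406
finger_force: 30.0
```

View pics/w4.png

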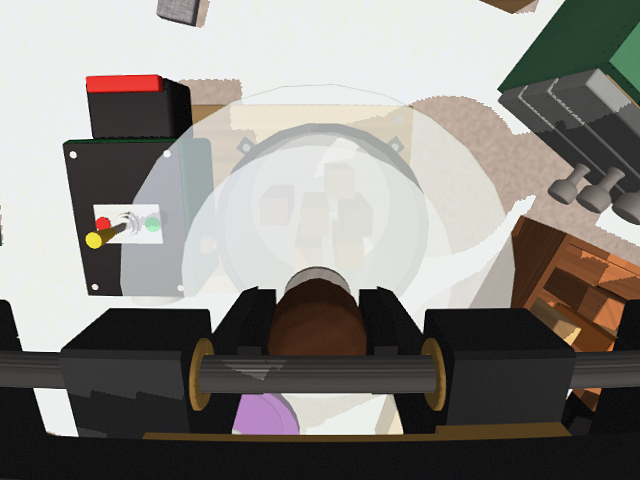

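The lid is lifted clear with the knob between the fingers at (318,315), hanging level above the open chamber. Carrying it to the mat now.

```bash
python3 -m pendant '[[1,[3,-16,0],[0,0,0]],[1,[6,-30,0],[0,0,0]],[1,[7,-36,0],[0,0,0]],[1,[7,-36,0],[0,0,0]],[1,[7,-36,0],[0,0,0]],[1,[7,-36,0],[0,0,0]],[1,[7,-36,0],[0,0,0]],[1,[7,-36,0],[0,0,0]]]'
python3 -m pendant '[[1,[7,-36,0],[0,0,0]],[1,[7,-36,0],[0,0,0]],[1,[7,-36,0],[0,0,0]],[1,[7,-36,0],[0,0,0]],[1,[7,-36,0],[0,0,0]],[1,[7,-36,0],[0,0,0]],[1,[6,-30,0],[0,0,0]],[1,[4,-17,0],[0,0,0]]]'
python3 -m pendant '[[1,[0,0,0],[0,0,0]],[1,[0,0,0],[0,0,0]]]'
python3 - <<'E'
from h import *
st=r.get_state();s=cams.snapshot("wrist");cv2.imwrite("pics/w5.png",s["img"][:,:,::-1])
M=R.from_quat(st["eef_rot"]).as_matrix();print(M.T@(np.array([.505,.222,.0])-st["tool_pos"])*1e3)
E
```

```text
clock: 13.38
tool_pos: [0.536, -0.0407, 0.2893]
eef_rot: [0.987, 0.159, -0.001, -0.0]
contact_force: [-0.7, -0.1, -6.2]
opening: 0.407
finger_force: 30.0
clock: 14.38
tool_pos: [0.5025, 0.2255, 0.2894]
eef_rot: [0.987, 0.16, -0.001, -0.0]
contact_force: [-0.6, -0.2, -6.9]
opening: 0.404
finger_force: 30.0
clock: 14.62
tool_pos: [0.5045, 0.2208, 0.2895]
eef_rot: [0.988, 0.157, -0.0, 0.001]
contact_force: [0.3, -0.6, -5.7]
opening: 0.404
finger_force: 30.0
[  1.1791927   -1.52421929 289.4629466 ]
```

View pics/w5.png

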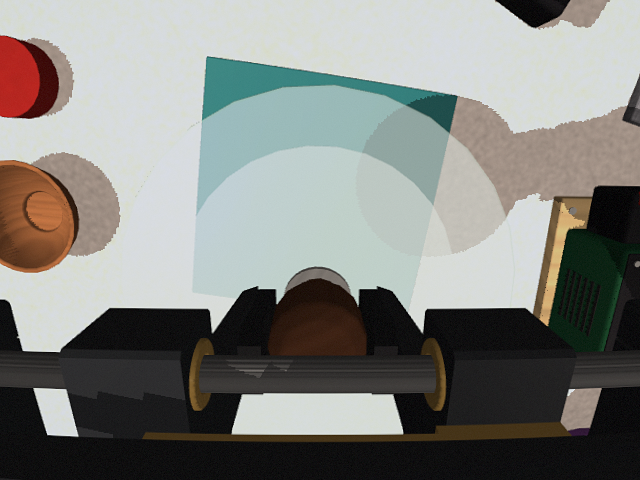

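The lid hangs level over the mat, whose rear corners are at (207,57) and (457,96). It is within 2 mm of my mat centre, so I'm lowering it gently.

```bash
python3 -m pendant '[[1,[0,0,15],[0,0,0]],[1,[0,0,35],[0,0,0]],[1,[0,0,40],[0,0,0]],[1,[0,0,40],[0,0,0]],[1,[0,0,35],[0,0,0]],[1,[0,0,30],[0,0,0]],[1,[0,0,15],[0,0,0]],[1,[0,0,10],[0,0,0]]]'
python3 -m pendant '[[1,[0,0,7],[0,0,0]],[1,[0,0,6],[0,0,0]],[1,[0,0,4],[0,0,0]],[1,[0,0,4],[0,0,0]],[1,[0,0,3],[0,0,0]],[1,[0,0,2],[0,0,0]],[1,[0,0,0],[0,0,0]],[1,[0,0,0],[0,0,0]]]'
python3 -m pendant '[[1,[0,0,2],[0,0,0]],[1,[0,0,1],[0,0,0]],[1,[0,0,0],[0,0,0]],[1,[0,0,0],[0,0,0]]]'
```

```text
clock: 15.68
tool_pos: [0.5051, 0.2222, 0.0695]
eef_rot: [0.987, 0.158, 0.0, 0.0]
contact_force: [-0.3, 0.0, -3.8]
opening: 0.404
finger_force: 30.0
clock: 16.68
tool_pos: [0.5044, 0.2228, 0.0438]
eef_rot: [0.987, 0.158, 0.0, 0.0]
contact_force: [0.1, 0.1, -5.4]
opening: 0.403
finger_force: 30.0
clock: 17.18
tool_pos: [0.5043, 0.2228, 0.0407]
eef_rot: [0.987, 0.158, 0.0, 0.0]
contact_force: [-0.5, 0.8, -6.0]
opening: 0.406
finger_force: 30.0
```

```bash
python3 -m pendant '[[1,[0,0,1],[0,0,0]],[1,[0,0,1],[0,0,0]],[1,[0,0,0],[0,0,0]],[1,[0,0,0],[0,0,0]]]'
python3 -m pendant '[[1,[0,0,1],[0,0,0]],[1,[0,0,0],[0,0,0]],[1,[0,0,0],[0,0,0]]]'
```

```text
clock: 17.68
tool_pos: [0.5043, 0.2228, 0.0388]
eef_rot: [0.987, 0.158, 0.0, 0.0]
contact_force: [-0.2, 0.4, -2.4]
opening: 0.402
finger_force: 30.0
clock: 18.05
tool_pos: [0.5043, 0.2228, 0.0388]
eef_rot: [0.987, 0.158, 0.0, 0.0]
contact_force: [-2.7, -1.4, 6.6]
opening: 0.402
finger_force: 30.0
```

The lid is seated on the mat, since the load has reversed. Releasing gently and withdrawing.

```bash
python3 -m pendant '[[0,[0,0,0],[0,0,0]],[-0.5,[0,0,0],[0,0,0]],[-1,[0,0,0],[0,0,0]],[-1,[0,0,0],[0,0,0]],[-1,[0,0,0],[0,0,0]],[-1,[0,0,0],[0,0,0]],[-1,[0,0,0],[0,0,0]]]'
python3 -m pendant '[[-1,[0,0,-10],[0,0,0]],[-1,[0,0,-30],[0,0,0]],[-1,[0,0,-40],[0,0,0]],[-1,[0,0,-40],[0,0,0]],[-1,[0,0,-40],[0,0,0]],[-1,[-40,0,-40],[0,0,0]],[-1,[-40,0,0],[0,0,0]],[-1,[0,0,0],[0,0,0]]]'
python3 - <<'E'
from h import *
st=r.get_state();s=cams.snapshot("wrist");t=cams.snapshot("top")
cv2.imwrite("pics/f.png",cv2.hconcat([cv2.resize(s["img"],(400,300)),cv2.resize(t["img"],(400,300))])[:,:,::-1])
E
```

```text
clock: 18.92
tool_pos: [0.5043, 0.2227, 0.0377]
eef_rot: [0.987, 0.158, 0.0, 0.0]
contact_force: [-0.1, -0.3, -0.1]
opening: 1.0
finger_force: 0.0
clock: 19.92
tool_pos: [0.4254, 0.1964, 0.2387]
eef_rot: [0.987, 0.159, -0.001, 0.001]
contact_force: [1.0, 0.4, -0.2]
opening: 1.001
finger_force: 0.0
```

View pics/f.png

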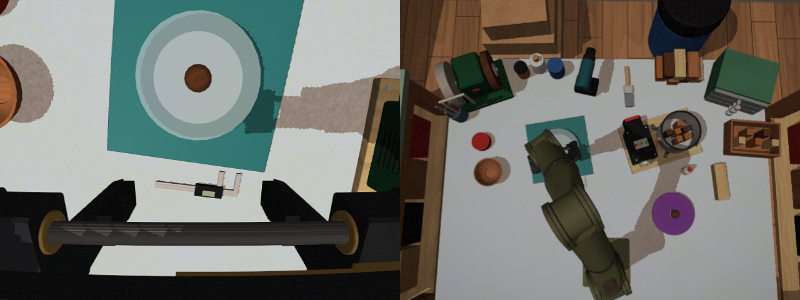

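The lid lies flat on the mat with its knob up at (198,78). All of it is inside the mat's edges, the gripper is clear, and the bystanders are in place. Handing in.

```bash
python3 -m pendant '[[-1,[0,0,0],[0,0,0]],[-1,[0,0,0],[0,0,0]]]' >/dev/null; python3 -c "
from plant import r
print(r.finish_job())"
```

```text
the job is handed in; nothing more can be done
None
```

I held the toggle over to the green dot for more than a second and it sprang back to the middle; the clear lid now sits knob up, wholly on the teal mat, nothing else looks moved, and the job is handed in (no verdict was returned).

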